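# Set out the bench for the ring gauge check

### The arm

A 7-joint arm with a two-finger parallel gripper is mounted at the origin on a cart in front of the work surface, level with it; the furniture and walls round the work are solid. World frame = base frame: x ahead of the robot, y to its left, z up, the work surface at z = 0. Lengths are in m, angles in rad, forces in N, time in s.
With the tool pointing down it reaches from about 0.425 to 0.8 m from the base axis. Payload 8.3 kg.
Tool frame: the origin (TCP) lies at the centre of the arm's flange, where the gripper is bolted on; the fingertips stand 173 mm ahead of it and the grasp point (between the pads) lies robot.hold_point_z ahead of it (robot.hold_point_z is the distance from the TCP to the grasp point, in m); z points along the fingers, y is the line along which they close (so a half turn about z gives the same grasp; the last joint's range is limited). The gripper opens to 85 mm and grips with 20 to 120 N. Pads are 22 mm wide; open, the fingers measure 114 mm over their backs; the gripper's body (76 mm by 85 mm) begins 54 mm behind the grasp point. The pads swing forward as they close: fully open they stand 13 mm farther back than shut.
Start: joints at [1.098, 0.383, 0.016, 1.37, -0.006, 1.388, -0.046], TCP at [0.249, -0.573, 0.405] pointing down, gripper open.
Joint ranges: [-2.95, 2.95], [-0.25, 2.06], [-1.52, 1.56], [0.18, 2.33], [-1.44, 4.58], [0.02, 2.06], [-3.01, 3.01]. Speed limits (rad/s): [2.39, 2.39, 3.01, 3.01, 3.14, 3.14, 3.14].

### API

Orientations are given as [roll, pitch, yaw] about the fixed x, y, z axes, in that order (R = Rz(yaw) Ry(pitch) Rx(roll)).
In Python, from bench import robot, solve_ik, sensors, cams, job gives the robot as it stands. Calls block until the motion is done:
- robot.move_ptp(position, orientation): joint-space move of the TCP to a pose.
- robot.movel(position, rate=0.15, rot=None): straight line of the TCP; rot=None keeps the orientation; rate is the mean speed in m/s.
- robot.move_j(angles): joint-space move.
- robot.gripper_open() and robot.grasp(newtons=None): open the fingers fully, or close them until they stop; newtons is the grip in N (None keeps the last).
- robot.hold(seconds).
- solve_ik(position, orientation): joint angles nearest the present ones, or None.
- sensors.sense(): the state.
- cams.capture(name): name is "scene" or "top"; returns the picture (384x512x3 uint8, blue, green, red); there is no depth.
- cams.camera_model(name): a dict with "vertical_fov" (degrees; the focal length in pixels is half the picture's height over the tangent of half this angle, whatever the lens; pixels are square), "cx", "cy" (the principal point, pixels), "xyz" and "rotation" of the camera in the world. Camera axes: x right, y up, looking along -z (the intrinsics and any distortion apply to the point x, -y, -z); pixel columns grow to the right and rows downward; lengths in m; the calibration is good to about 2 mm. A picture is of the moment at which its call begins. camera_model takes no time and is no camera call.
A pose or a line that the arm cannot do raises robot.IKError and nothing moves.
- job.close_job(): hands the job in; it is judged then, once.
The state is a dict: "time": time; "q": joint angles; "qvel": joint speeds; "effort": joint torques, N m; "position": TCP position; "orientation": TCP orientation; "ft_force": force on the tool from outside, world axes, zero at the start; "moment": the same for the moment, N m; "finger_gap": opening from 0.0 (shut) to 1.0 (fully open); "grip_force": force on a finger pad.
Only numpy, scipy, OpenCV 4.12 (cv2) and the standard library are available. Lean on these libraries where they do the work, as an engineer would, in place of code of your own. Each camera call takes 0.05 s, during which the arm holds its last target. There are 200 camera calls.

### The job

Set out the bench for the next ring gauge check. Lay the large ring gauge flat on the desk straight behind the V block (on the side away from the robot), in line with its groove and with a gap of 55 mm between block and ring; lay the small ring gauge centred on top of the large one, and stand the long pin upright midway in the gap, in line with the groove. Stand the oil bottle upright in the empty left half of the yellow tray (left as seen from the robot), and leave the V block, the tray, the loupe and the screwdriver where they are.

Things in the scene. Friction and masses are not known exactly. Their poses are not given: they have to be found in the camera images.
- v_block: grey steel V block, 55 (x) x 42 (y) x 34 (z) mm, standing on the desk, loose. Origin: centre of its underside. Its V groove, open at the top, runs along its own x; +x points away from the robot (to within 0.25 rad), +y to the robot's left. Its end faces are 27.5 mm from the origin along x. Stays where it is.
- pin_tray: yellow open tray, 62 (x) x 100 (y) x 18 (z) mm, floor and walls 2 mm thick, loose on the desk, 0.3 kg. Origin: centre of its underside; +x points away from the robot (within 0.25 rad), +y to its left. Three short pins (to 36 mm high) are fixed in the right half (y -46 to -5 mm); the left half (y 0 to 48, x -29 to 29 mm, middle y = 24) is empty. Stays where it is.
- large_ring: large setting ring gauge, bright steel with a dark knurled band, 59 mm across, 22 mm high, bore about 27 mm, lying flat on the desk, 0.33 kg. Origin: centre of its underside.
- small_ring: small setting ring gauge of the same look, 35 mm across, 14 mm high, lying flat on the desk. Origin: centre of its underside.
- long_pin: long turned steel pin with a collar, 21 mm across at most, 56 mm tall, standing upright on the desk by itself (the pins in the tray are others). Origin: centre of its underside.
- oil_bottle: small white oil bottle with a needle cap, 27 mm across, body 39 mm tall, 66 mm with the needle, standing upright on the desk. Grip it by the body (the needle gives no hold). Origin: centre of its underside.
- loupe: black round loupe, 36 mm across, 26 mm high, on the desk at the left. Origin: centre of its underside. Bystander: leave it alone.
- screwdriver: screwdriver with an orange handle, 156 mm long (along its y), 25 mm thick, lying near the front edge of the desk, in front of the fixed bench vice (110 mm high). Origin: underneath its middle. Bystander: leave it alone.
Not all that is in view belongs to the job. What is shaped like the oil_bottle but red is not meant.

How it is judged:
At the end, for the whole second after the job is handed in: Large ring flat, 112 mm behind the V block centre to centre; pin upright between, under 71 mm from both; both on the groove's line (all 15 mm). Small ring flat on the large, within 10 mm. Bottle upright on the tray floor, 8 to 38 mm left of its centre. All at rest (x of large_ring in the frame of v_block between 0.097 and 0.127 m and y of large_ring in the frame of v_block between -0.015 and 0.015 m and height (world z) of each of large_ring, long_pin below 0.004 m and angle between each of large_ring, small_ring, long_pin, oil_bottle's own z axis and vertical below 0.1 rad and horizontal distance between small_ring and large_ring below 0.01 m and height (world z) of small_ring between 0.018 and 0.026 m and horizontal distance between long_pin and v_block below 0.071 m and horizontal distance between long_pin and large_ring below 0.071 m and x of long_pin in the frame of v_block above 0.03 m and y of long_pin in the frame of v_block between -0.015 and 0.015 m and x of oil_bottle in the frame of pin_tray between -0.02 and 0.02 m and y of oil_bottle in the frame of pin_tray between 0.008 and 0.038 m and z of oil_bottle in the frame of pin_tray below 0.006 m and linear speed of each of large_ring, small_ring, long_pin, oil_bottle below 0.02 m/s); the robot touches nothing.
It fails at once if the V block is moved by more than 20 mm or tipped over (distance of v_block from where it was at the start of the episode above 0.02 m or angle between v_block's own z axis and vertical above 0.4 rad).
It fails at once if the tray is moved by more than 20 mm or tipped over (distance of pin_tray from where it was at the start of the episode above 0.02 m or angle between pin_tray's own z axis and vertical above 0.4 rad).
It fails at once if the loupe is moved by more than 20 mm or tipped over (distance of loupe from where it was at the start of the episode above 0.02 m or angle between loupe's own z axis and vertical above 0.4 rad).
It fails at once if the screwdriver is moved by more than 20 mm (distance of screwdriver from where it was at the start of the episode above 0.02 m).
It also fails if it takes over 102 s, if anything falls off the work surface, if the arm or the gripper's body presses on something with over 40 N, if the wrist force passes 120 N, or if a joint passes its speed limit or range.

## Working session

There is one attempt and no reset: what is moved stays moved. The work goes in short steps, each a Python script; the robot and the scene stay as the last script left them, time stands still between calls to the robot, and variables do not carry over. Pictures are saved under pics/ and viewed, at most 14 in all, crops included, and the job is handed in when it is done.

```bash
mkdir -p pics; ls
python3 - <<'E'
from bench import robot, sensors, cams
import cv2
for n in("scene","top"):
    cv2.imwrite(f"pics/{n}0.png",cams.capture(n)); print(n,cams.camera_model(n))
print(sensors.sense(),robot.hold_point_z)
E
```

```text
pics
scene {'vertical_fov': 42.61891239200303, 'cx': 246.73300210050667, 'cy': 204.16509227236077, 'xyz': array([0.11942715, 0.82981544, 1.0733072 ]), 'rotation': array([ 0.73869994, -0.0196017 , -2.66923432])}
top {'vertical_fov': 46.020268040565114, 'cx': 258.49103500669224, 'cy': 197.80951068092065, 'xyz': array([ 0.30740046, -0.03942671,  1.23164718]), 'rotation': array([ 0.19478552,  0.01631343, -1.59049702])}
{'time': 0.1, 'q': array([ 1.09811259,  0.38413975,  0.01637048,  1.37103912, -0.00629971,
        1.38817109, -0.04651624]), 'qvel': array([-0.00036124, -0.00089946, -0.000669  , -0.0013127 , -0.00154478,
        0.00090077, -0.00041122]), 'effort': array([ 3.17528320e-03, -6.29133654e+01,  8.47605206e-01, -3.72754598e+01,
        1.67419086e-02,  1.05392173e-02, -6.30560777e-06]), 'position': array([ 0.24899097, -0.57310538,  0.40379199]), 'orientation': array([-3.13988454e+00,  2.12628999e-05,  4.09835267e-01]), 'ft_force': array([ 0.02178138,  0.11649972, -0.00543363]), 'moment': array([0.00565431, 0.00667523, 0.03325903]), 'grip_force': 0.0, 'finger_gap': 1.0019259987957485} 0.1547
```

View pics/scene0.png

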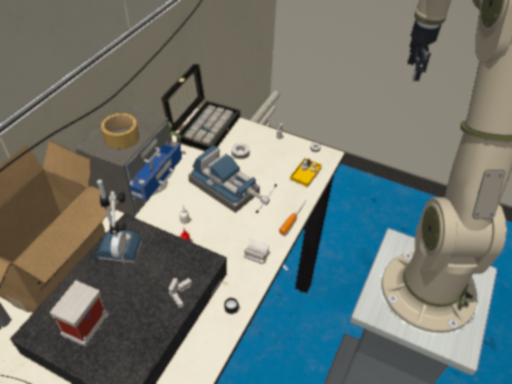

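View pics/top0.png

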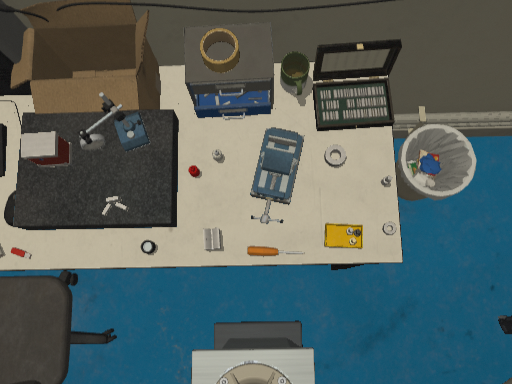

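The scene shows the desk with the vice in the middle. In the top view:

- **Oil bottle:** white at (217,155) or red at (194,171). I take the white one.
- **Rings:** (335,156) large, (390,228) small, tape roll at (220,48) and loupe at (148,247). I take (335,156) and (390,228).
- **Long pin:** (387,181), or the short pins in the tray near (353,234). I take (387,181).
- **V block and tray:** V block at (213,239), tray at (343,236).

Next is a close crop to check these.

```bash
cat > h.py <<'E'
import numpy as np, cv2
from scipy.spatial.transform import Rotation as Ro
from bench import cams
def ray(n,u,v):
    m=cams.camera_model(n); f=192/np.tan(np.radians(m['vertical_fov'])/2)
    d=Ro.from_euler('xyz',m['rotation']).as_matrix()@np.array([(u-m['cx'])/f,-(v-m['cy'])/f,-1])
    return np.array(m['xyz']),d
def plane(n,u,v,z=0.):
    c,d=ray(n,u,v); return (c+d*(z-c[2])/d[2])[:2]
def pix(n,p):
    m=cams.camera_model(n); f=192/np.tan(np.radians(m['vertical_fov'])/2)
    q=Ro.from_euler('xyz',m['rotation']).as_matrix().T@(np.array(p)-m['xyz'])
    return m['cx']-f*q[0]/q[2], m['cy']+f*q[1]/q[2]
def crop(im,u,v,r=20,s=266):
    return cv2.resize(im[v-r:v+r,u-r:u+r],(s,s),interpolation=cv2.INTER_CUBIC)
E
python3 - <<'E'
from h import *
t=cv2.imread('pics/top0.png'); s=cv2.imread('pics/scene0.png')
P=[(217,155),(335,156),(390,228),(387,181),(343,236),(213,239)]
c=[crop(t,*p,r=20 if i!=4 else 25) for i,p in enumerate(P)]
cv2.imwrite('pics/ct.png',np.vstack([np.hstack(c[:3]),np.hstack(c[3:])]))
z=[.033,.022,.014,.05,.018,.034]
for p,h in zip(P,z):
    w=plane('top',*p,h); print(p,w.round(3),np.round(pix('scene',[*w,h]),1))
Q=[np.round(pix('scene',[*plane('top',*p,h),h])).astype(int) for p,h in zip(P,z)]
c=[crop(s,*q) for q in Q]
cv2.imwrite('pics/cs.png',np.vstack([np.hstack(c[:3]),np.hstack(c[3:])]))
E
```

```text
(217, 155) [0.667 0.088] [185.9 213.2]
(335, 156) [ 0.66  -0.239] [241.9 149. ]
(390, 228) [ 0.457 -0.377] [316.2 145.6]
(387, 181) [ 0.579 -0.369] [282.1 127.2]
(343, 236) [ 0.438 -0.249] [306.9 170.6]
(213, 239) [0.435 0.099] [258.5 246.7]
```

View pics/ct.png

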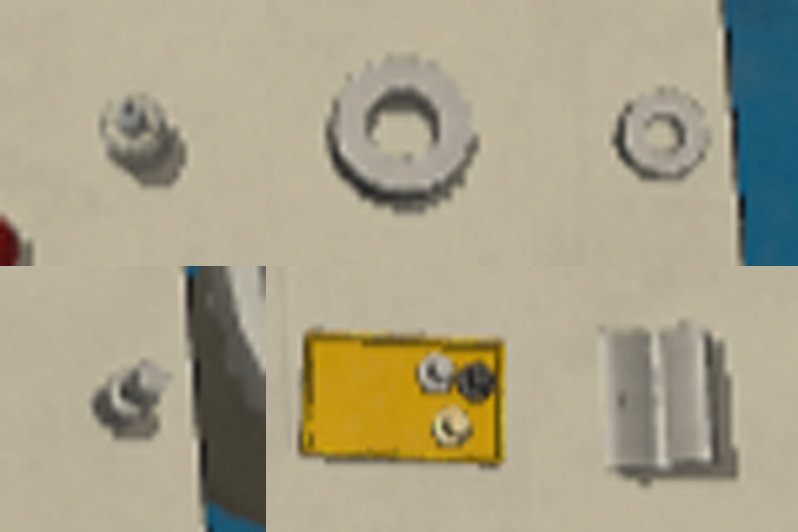

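View pics/cs.png

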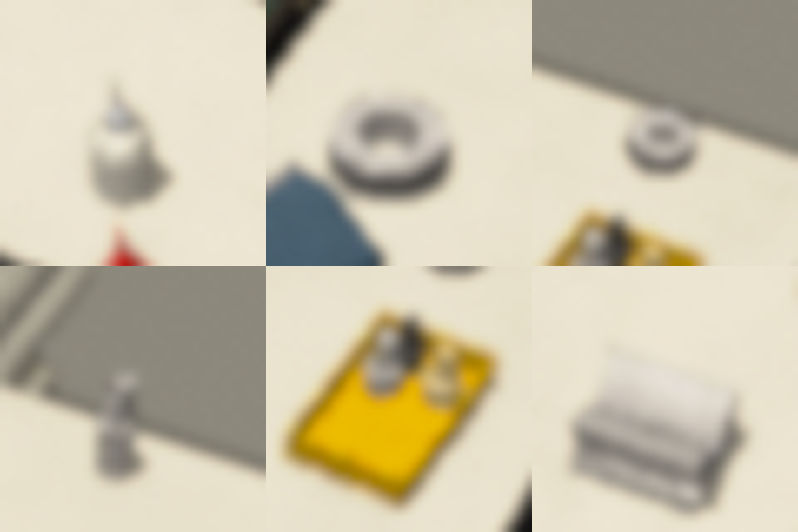

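The crops confirm the choices: white bottle, rings, collared pin, tray with its left half empty, and a slightly turned V block. Next I get the positions.

Run:
```python
from h import *
t=cv2.imread('pics/top0.png')
def tp(u0,v0,x,y,z,s=6.65): return plane('top',u0+(x+.5)/s-.5,v0+(y+.5)/s-.5,z)
def sp(q,x,y,z,s=6.65): return plane('scene',q[0]-20+(x+.5)/s-.5,q[1]-20+(y+.5)/s-.5,z)
print('bottle',tp(197,135,133,128,.02),sp((186,213),121,167,.02))
print('large',tp(315,136,138,124,.022),sp((242,149),125,140,.022))
print('small',tp(370,208,133,131,.014),sp((316,146),129,133,.014))
print('pin base',tp(367,161,115,140,.006),sp((282,127),117,190,.006),'top',tp(367,161,152,110,.056),sp((282,127),125,109,.056))
c=np.array([tp(318,211,*p,.018,5.32) for p in[(40,64),(237,79),(234,197),(34,189)]]);print('tray',c.mean(0),c)
d=(c[0]-c[1])+(c[3]-c[2]);print('tray yaw',np.arctan2(-d[0],d[1]),np.linalg.norm(d)/2)
c=np.array([tp(193,219,*p,.034) for p in[(70,64),(165,56),(177,199),(80,204)]]);print('vb',c.mean(0),c)
d=(c[0]-c[3])+(c[1]-c[2]);print('vb yaw',np.arctan2(d[1],d[0]),np.linalg.norm(d)/2)
# yellow mask
m=cv2.inRange(cv2.cvtColor(t,cv2.COLOR_BGR2HSV),(18,150,80),(32,255,255));m[:,:300]=0;m[:200]=0
k=cv2.minAreaRect(cv2.findNonZero(cv2.morphologyEx(m,cv2.MORPH_CLOSE,np.ones((15,15)))));print(k, plane('top',*k[0],.015))
b=cv2.boxPoints(k);print([plane('top',*p,.015).round(3) for p in b])
# non-desk contours: top and scene
print([np.round(pix('scene',[*plane('top',*p,.034),.034]),1) for p in[(203,228.5),(218.5,227),(220,248.5),(205,249.5)]])
```

```text
bottle [0.67455646 0.09009051] [0.67056517 0.09536288]
large [ 0.66468971 -0.23982079] [ 0.66262948 -0.23371348]
small [ 0.45888774 -0.37630802] [ 0.46070387 -0.3756495 ]
pin base [ 0.58730778 -0.37240214] [ 0.58978915 -0.37702496] top [ 0.58785222 -0.37446112] [ 0.59015482 -0.37915464]
tray [ 0.43918831 -0.24962915] [[ 0.47479351 -0.20290501]
 [ 0.46495175 -0.30203647]
 [ 0.40544458 -0.29672823]
 [ 0.41156341 -0.1968469 ]]
tray yaw -0.08002749413315409 0.09982588732261873
vb [0.43755548 0.10365932] [[0.46473694 0.12498349]
 [0.46713651 0.08677346]
 [0.40975941 0.08211141]
 [0.40858904 0.12076892]]
vb yaw 0.07803204414297113 0.05693575214453486
((343.5, 235.5), (23.0, 37.0), 90.0) [ 0.43921582 -0.25097595]
[array([ 0.471, -0.203]), array([ 0.469, -0.303]), array([ 0.407, -0.299]), array([ 0.409, -0.2  ])]
[array([244.2, 249.8]), array([250.3, 238.4]), array([270.2, 245.3]), array([264.3, 256.3])]
```

```bash
cat > m.py <<'E'
from bench import robot, sensors
from h import *
H=.20; PI=np.pi
VB=np.array([.4375,.1037]); VY=.078
ax=np.array([np.cos(VY),np.sin(VY)])
def pose(xy,z): return [xy[0],xy[1],z+robot.hold_point_z]
def hover(xy,yaw,h=H): robot.move_ptp(pose(xy,h),[PI,0,yaw])
def st(tag):
    s=sensors.sense(); print(tag,'t',round(s['time'],1),'gap',round(s['finger_gap'],3),'F',round(s['grip_force'],1),'ft',s['ft_force'].round(1),'p',s['position'].round(3),'yaw',round(s['orientation'][2],3))
def pick(xy,yaw,z,n=40):
    hover(xy,yaw); robot.movel(pose(xy,z),rate=.12); st('down')
    robot.grasp(n); st('grip'); robot.movel(pose(xy,H),rate=.15); st('up')
def place(xy,yaw,z,up=H):
    hover(xy,yaw); robot.movel(pose(xy,z+.03),rate=.15); robot.movel(pose(xy,z),rate=.05); st('placed')
    robot.gripper_open(); robot.movel(pose(xy,up),rate=.15); st('clear')
E
python3 - <<'E'
from m import *
robot.gripper_open()
pick([.664,-.237],PI/2,.019)
cv2.imwrite('pics/g1.png',cams.capture('scene'))
E
```

```text
down t 3.9 gap 1.0 F 0.0 ft [-0.  -0.7 -0.1] p [ 0.664 -0.237  0.175] yaw 1.571
grip t 4.3 gap 0.655 F 42.9 ft [-2.3  0.2  5.7] p [ 0.664 -0.237  0.175] yaw 1.571
up t 5.7 gap 0.651 F 43.2 ft [ 0.1 -0.2 -4.5] p [ 0.664 -0.237  0.353] yaw 1.571
```

Run:
```python
from m import *
place(VB+.112*ax,VY,.0195)
pick([.4595,-.376],PI/2,.019)
t=cams.capture('top'); s=cams.capture('scene'); cv2.imwrite('pics/t1.png',t)
g=VB+.112*ax
a=np.round(pix('top',[*g,.022])).astype(int); b=np.round(pix('scene',[*g,.022])).astype(int); print(a,b)
cv2.imwrite('pics/c1.png',np.hstack([crop(t,*a,r=35,s=400),crop(s,*b,r=20,s=400)]))
```

```text
placed t 9.4 gap 0.652 F 44.6 ft [-6.7 -1.5 10. ] p [0.549 0.112 0.175] yaw 0.078
clear t 11.1 gap 1.001 F 0.0 ft [ 0.4  0.7 -0.5] p [0.549 0.112 0.354] yaw 0.078
down t 14.8 gap 1.001 F 0.0 ft [-1.1 -0.2  0.6] p [ 0.46  -0.376  0.175] yaw 1.571
grip t 15.4 gap 0.37 F 39.6 ft [-1.   0.7  4.3] p [ 0.46  -0.376  0.174] yaw 1.571
up t 16.8 gap 0.366 F 39.6 ft [ 0.8  0.1 -0.8] p [ 0.459 -0.376  0.353] yaw 1.571
[208 198] [218 237]
```

View pics/c1.png

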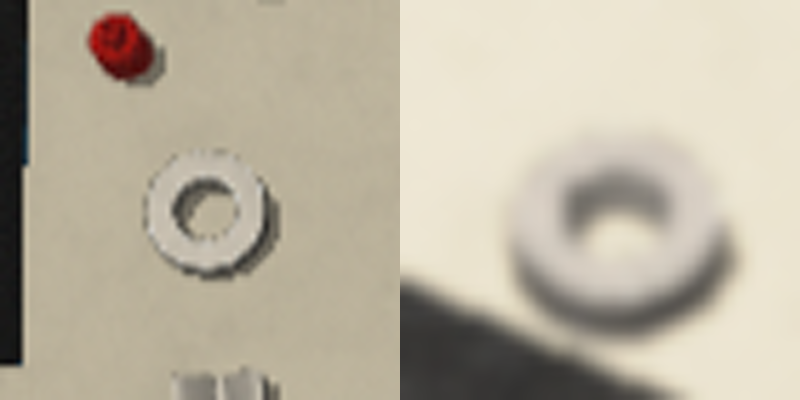

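Top view: ring at crop (207,210), lying flat and a few mm off target. Scene view: crop (217,220). I compute where it actually lies, put the small ring there and pick the pin.

Run:
```python
from m import *
A=plane('top',208-35+207.5/5.714-.5,198-35+210.5/5.714-.5,.022); B=plane('scene',218-20+21.75-.5,237-20+22.05-.5,.022)
g=VB+.112*ax; L=(A+B)/2; print(A,B,g,L)
L=(L+g)/2; print(L)
place(L,VY,.0415)
pick([.5885,-.375],PI/2,.021)
t=cams.capture('top'); s=cams.capture('scene')
a=np.round(pix('top',[*g,.036])).astype(int); b=np.round(pix('scene',[*g,.036])).astype(int); print(a,b)
cv2.imwrite('pics/c2.png',np.hstack([crop(t,*a,r=20,s=400),crop(s,*b,r=20,s=400)]))
cv2.imwrite('pics/s2.png',s)
```

```text
[0.54527425 0.11132276] [0.54517397 0.11514589] [0.54915947 0.11242714] [0.54522411 0.11323432]
[0.54719179 0.11283073]
placed t 20.7 gap 0.367 F 39.6 ft [-0.1 -0.5 -0.6] p [0.547 0.113 0.196] yaw 0.078
clear t 22.5 gap 1.0 F 0.0 ft [-0.9  0.2 -0.2] p [0.547 0.113 0.354] yaw 0.078
down t 26.1 gap 0.998 F 0.0 ft [ 1.  -0.   0.7] p [ 0.589 -0.375  0.177] yaw 1.571
grip t 26.7 gap 0.227 F 39.2 ft [ 0.5  0.5 -0.4] p [ 0.589 -0.375  0.176] yaw 1.571
up t 28.0 gap 0.225 F 39.0 ft [-0.3  0.5 -1.3] p [ 0.588 -0.375  0.353] yaw 1.571
[208 197] [218 234]
```

View pics/c2.png

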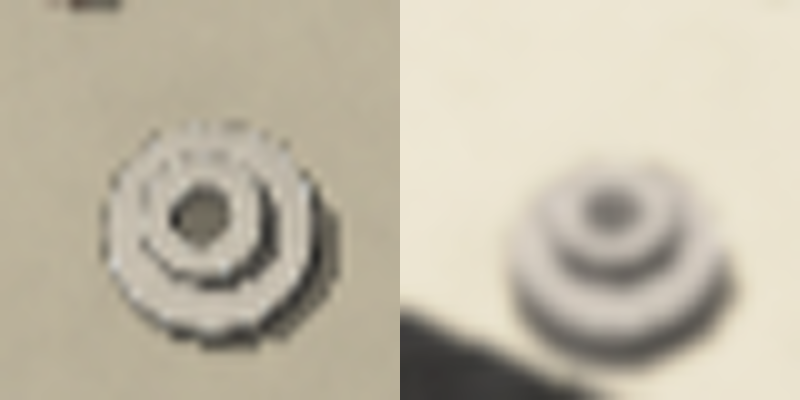

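View pics/s2.png

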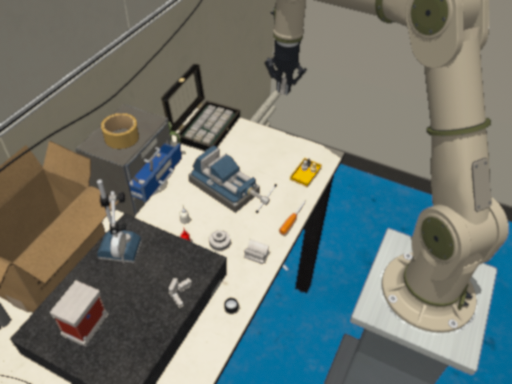

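The small ring sits centred on the large one (top crop (205,217) on (210,228), shift due to its height). The pin is lifted, so I place it and pick the bottle.

Run:
```python
from m import *
f=lambda n,c,x,y,z: plane(n,c[0]-20+(x+.5)/10-.5,c[1]-20+(y+.5)/10-.5,z)
print('small',f('top',(208,197),203,215,.036),f('scene',(218,234),212,210,.036),'large',f('top',(208,197),210,228,.022),f('scene',(218,234),217,247,.022))
place(VB+.0548*ax,VY,.0215)
pick([.6725,.0925],PI/2,.0375,30)
t=cams.capture('top'); s=cams.capture('scene')
g=VB+.055*ax
a=np.round(pix('top',[*g,.03])).astype(int); b=np.round(pix('scene',[*g,.03])).astype(int); e=np.round(pix('scene',sensors.sense()['position']-[0,0,.16])).astype(int); print(a,b,e)
cv2.imwrite('pics/c3.png',np.hstack([crop(t,*a,r=35),crop(s,*b,r=30),crop(s,*e,r=30)]))
```

```text
small [0.54612879 0.11219253] [0.54738636 0.11332645] large [0.54526113 0.11204572] [0.54567944 0.11424203]
placed t 32.0 gap 0.227 F 39.0 ft [ 0.4 -0.3 -0.6] p [0.492 0.108 0.176] yaw 0.078
clear t 34.0 gap 0.997 F 0.0 ft [-0.1 -0.6 -0.3] p [0.492 0.108 0.354] yaw 0.078
down t 36.8 gap 0.997 F 0.0 ft [0.5 0.7 0.3] p [0.673 0.093 0.193] yaw 1.571
grip t 37.4 gap 0.296 F 29.6 ft [-0.5  0.4  3.2] p [0.673 0.093 0.193] yaw 1.571
up t 38.6 gap 0.294 F 29.5 ft [-0.5  0.1 -0.2] p [0.672 0.092 0.353] yaw 1.571
[210 218] [238 242] [179 172]
```

View pics/c3.png

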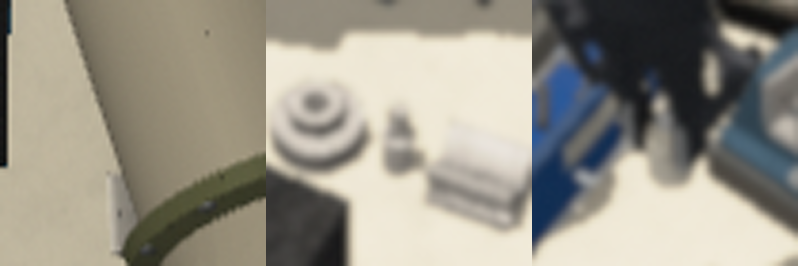

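The pin stands midway between the rings and the V block (scene crop (398,150)), and the bottle hangs upright in the fingers (668,150). Now I place the bottle in the tray.

Run:
```python
from m import *
ty=-.05; T=np.array([.439,-.250])+.024*np.array([-np.sin(ty),np.cos(ty)])
place(T,PI/2+ty,.0405)
robot.move_ptp([.35,-.5,.42],[PI,0,.4]); st('home')
t=cams.capture('top'); s=cams.capture('scene')
r=lambda im,c,rx=30: crop(im,*c,r=rx,s=300)
q=np.round(pix('scene',[.44,-.24,.02])).astype(int); print(q)
cv2.imwrite('pics/c4.png',np.vstack([np.hstack([r(t,(209,220)),r(t,(343,236),25)]),np.hstack([r(s,(238,242)),r(s,q,25)])]))
```

```text
placed t 42.0 gap 0.297 F 29.5 ft [ 0.3 -0.9 -1.3] p [ 0.44  -0.226  0.195] yaw 1.521
clear t 43.8 gap 1.003 F 0.0 ft [-0.3 -0.4  0.1] p [ 0.44  -0.226  0.354] yaw 1.521
home t 44.9 gap 0.999 F 0.0 ft [ 0.4  0.9 -0.2] p [ 0.351 -0.499  0.419] yaw 0.404
[305 172]
```

View pics/c4.png

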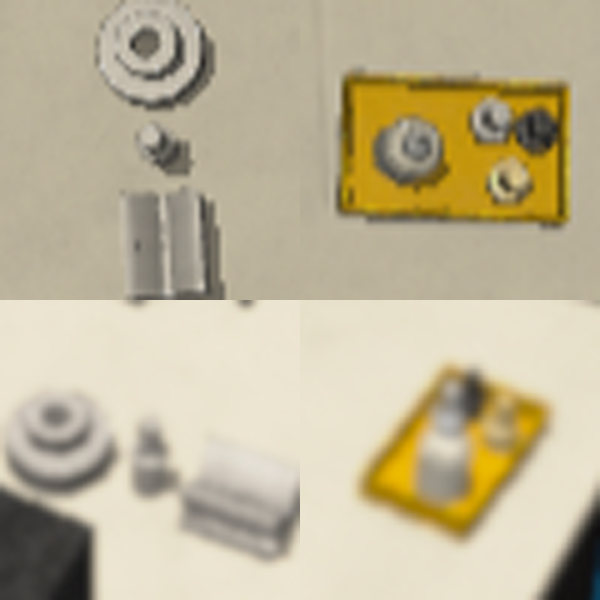

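The ring stack, the pin at (155,145) and the V block line up on the groove, and the bottle stands upright in the tray's left half (410,150). Handing in.

```bash
python3 -c "
from bench import job
print(job.close_job())"
```

```text
the job is handed in; nothing more can be done
None
```

The bench is set out and the job handed in at about 45 s of 102 s: in the last pictures the rings, pin and bottle all stand where the task asks, but the hand-in returned no verdict.

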